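# Unlock and prime the twist-lock press dispenser

## Robot

A 7-joint arm with a two-finger parallel gripper is mounted at the origin on the work surface. World frame = base frame: x ahead of the robot, y to its left, z up, the work surface at z = 0. Lengths are in m, angles in rad, forces in N, time in s.
With the tool pointing down it reaches from about 0.35 to 0.9 m from the base axis. Payload 7.2 kg.
Tool frame: the origin (TCP) lies midway between the tips of the shut fingers; the grasp point (between the pads) lies grasp_offset behind it (grasp_offset is the distance from the TCP to the grasp point, in m); z points along the fingers, y is the line along which they close (so a half turn about z gives the same grasp; the last joint's range is limited). The gripper opens to 85 mm and grips with 20 to 120 N. Pads are 22 mm wide; open, the fingers measure 114 mm over their backs; the gripper's body (76 mm by 85 mm) begins 54 mm behind the grasp point. The pads swing forward as they close: fully open they stand 13 mm farther back than shut.
Start: joints at [-0.068, 0.411, -0.013, 1.596, 0.006, 1.134, -0.082], TCP at [0.625, -0, 0.231] pointing down, gripper open.
Joint ranges: [-2.95, 2.95], [-0.29, 1.99], [-1.47, 1.44], [0.14, 2.54], [-1.03, 4.17], [0.13, 1.85], [-2.86, 2.86]. Speed limits (rad/s): [2.39, 2.39, 3.01, 3.01, 3.14, 3.14, 3.14].

## Interface

Orientations are given as a unit quaternion [x, y, z, w].
In Python, from rig import state, camera, camera_model, close_job, grasp_offset gives the robot as it stands. The module is installed in compiled form; this text tells all that it offers.
- The arm moves only by the shell command python3 -m crank 'ROWS'. ROWS is a JSON object of lists of equal length, an entry for each row: "jaw": the opening, from -1 (shut) to 1 (fully open); "dp": the shift along the tool's x, y, z as a fraction of full scale, a list of three; "twist": the turn, a rotation vector about the tool's x, y, z as a fraction of full scale, a list of three. In form: {"jaw": [jaw, ...], "dp": [[dx, dy, dz], ...], "twist": [[wx, wy, wz], ...]}. A call has 1 to 5 rows; each row is the pose to reach, as a shift and turn from the pose commanded when the call began, along the tool's axes at that moment; what a row does not reach only later rows make up. Full scale, the value 1, is 0.2 m for a shift and 0.5 rad for a turn. A row lasts 1/8 s, in which the tool goes at most 62.5 mm and 10.7 degrees, less where a joint would pass 70% of its speed; a pose out of reach is approached as far as the arm can. A call with a number of a shift or a turn outside -1 to 1 is refused whole. A call with a gripper value outside its range is refused whole. The fingers move at their own pace and stop on an object; the grip force is fixed at half the most. Time passes only in rows, so rows that repeat a pose let the fingers close. It gives the time, the measured TCP pose, the force, the opening and the grip force at its end, in the units of the state.
- state(): the state, without advancing time (a new reading comes with each control period).
- camera(name): name is "scene" or "side" or "wrist"; returns (picture, depth): 384x512x3 uint8, red, green, blue; 384x512 float32, m along the optical axis (not along the pixel's ray), 0 where there is no reading.
- camera_model(name): a dict with "fx", "fy", "cx", "cy" (pixels), "rvec" (rotation vector, rad) and "tvec" (3), from world to camera coordinates, as OpenCV has them. Camera axes: x right, y down, z forward; pixel columns grow to the right and rows downward; lengths in m; the calibration is good to about 2 mm. A picture is of the moment at which its call begins: read the wrist's pose just before it. camera_model takes no time and is no camera call; for the wrist camera it gives the pose at the moment of the call.
- close_job(): hands the job in; it is judged then, once.
The state is a dict: "clock": time; "qpos": joint angles; "dq": joint speeds; "joint_efforts": joint torques, N m; "tool_pos": TCP position; "tcp_rot": TCP orientation; "contact_force": force on the tool from outside, world axes, zero at the start; "ft_torque": the same for the moment, N m; "width": opening from 0.0 (shut) to 1.0 (fully open); "gripper_force": force on a finger pad.
Only numpy, scipy, OpenCV 4.12 (cv2) and the standard library are available. Lean on these libraries where they do the work, as an engineer would, in place of code of your own. Each camera call takes 0.05 s, during which the arm holds its last target. There are 200 camera calls.

## Task

Put the new press dispenser into service: its round head is still twisted down in its transport lock, so turn the head anticlockwise (seen from above), regrasping as needed, until it springs up by itself. Then prime the pump with two full strokes: each time press the head right down to its stop, hold it there for about half a second, and let it come all the way up again. Leave the head up and every other thing on the counter where it stands.

Things in the scene. Friction and masses are not known exactly. Their poses are not given: they have to be found in the camera images.
- dispenser: (all sizes in mm) the press dispenser, fixed: a squat white bottle, diameter 72, on a square steel foot 94 x 94; its shoulder ends 112 above the counter, then a neck of diameter 34 up to 127. On top a ribbed grey round head, diameter 42, height 24, with a flat steel top of diameter 37; the only bottle with a round head without spout. Origin: centre of the foot's underside, z up
- plunger (a joint): how far the head is down, m: 0 = fully up (head spans 146 to 170 mm above the counter), 0.010 = held down by the transport lock (136 to 160), 0.016 = pressed to its stop (130 to 154). A spring lifts the head with 4 N when up, 9 N at the stop. Locked, it can go down but not come up
- head_top (a point): centre of the head's flat top; moves and turns with the head. The lock lets go after a further 1.5 to 4.1 rad of anticlockwise turning (differs at each start, more than one grasp can turn); friction about 0.06 N m; dead stop some 0.5 rad past the release
- soap_pump: bystander (mm): a white soap bottle, diameter 62, 168 high, with a narrow neck and a spout (spout points along its own -x, 44 long); loose; origin under its centre
- vial_a: bystander (mm): clear glass vial, diameter 28, height 52, standing beside the dispenser; loose; origin under its centre
- vial_b: bystander (mm): amber glass vial, diameter 32, height 60, standing beside the dispenser; loose; origin under its centre
- syringe: bystander (mm): large syringe lying along its x, 160 long, flange 50 wide, 34 high; loose; origin on the counter below its barrel
- bowl: bystander (mm): steel bowl, rim diameter 124, height 42; loose; origin under its centre
- tape_roll: bystander (mm): roll of tape lying flat, diameter 68, height 25; loose; origin under its centre
- batteries: bystander (mm): a pair of batteries lying side by side, 49 x 29 x 14; loose; origin under their centre
Things that resemble listed ones, but are neither listed nor needed, are in the scene too. Leave any pink look-alike of the dispenser alone.

How it is judged:
On the way, in this order (a step that is already met when the one before it is completed fails the run):
1. the head is unlocked and has sprung fully up (within 2.5 mm) (value of joint plunger below 0.0025 m), for 0.2 s.
2. first stroke: the head is pressed down to its stop (at least 14.5 of 16 mm) and held there (value of joint plunger above 0.0145 m), for 0.3 s.
3. the head has come fully up again (within 2.5 mm) (value of joint plunger below 0.0025 m), for 0.2 s.
4. second stroke: the head is pressed down to its stop (at least 14.5 of 16 mm) and held there (value of joint plunger above 0.0145 m), for 0.3 s.
At the end, for the whole second after the job is handed in: The dispenser's head is fully up (within 2.5 mm) after its two strokes, and the soap bottle, vials, syringe, bowl, tape roll and batteries stand or lie within 20 mm of where they were, none tipped (0.2 rad) (value of joint plunger below 0.0025 m and distance of each of soap_pump, vial_a, vial_b, syringe, bowl, tape_roll, batteries from where it was at the start of the episode below 0.02 m and angle between each of soap_pump, vial_a, vial_b, syringe, bowl, tape_roll, batteries's own z axis and vertical below 0.2 rad); the robot touches nothing.
It fails at once if a bystander is knocked away (more than 40 mm) or tipped over (distance of any of soap_pump, vial_a, vial_b, syringe, bowl, tape_roll, batteries from where it was at the start of the episode above 0.04 m or angle between any of soap_pump, vial_a, vial_b, syringe, bowl, tape_roll, batteries's own z axis and vertical above 0.6 rad).
It also fails if it takes over 72 s, if anything falls off the work surface, if the arm or the gripper's body presses on something with over 40 N, if the wrist force passes 120 N, or if a joint passes its speed limit or range.

## Working session

There is one attempt and no reset: what is moved stays moved. The work goes in short steps, Python scripts to look and compute and a shell command to move; the robot and the scene stay as the last step left them, time stands still between calls to the robot, and variables do not carry over. Pictures are saved under pics/ and viewed, at most 10 in all, crops included, and the job is handed in when it is done.

```bash
mkdir -p pics
cat > h.py <<'E'
import numpy as np, cv2
from rig import *
def shot(n):
    m=camera_model(n); p,d=camera(n); return m,p,d
def cloud(m,d):
    v,u=np.mgrid[:d.shape[0],:d.shape[1]]
    c=np.stack([(u-m['cx'])/m['fx']*d,(v-m['cy'])/m['fy']*d,d],-1)
    R=cv2.Rodrigues(np.array(m['rvec'],float))[0]
    w=(c-np.array(m['tvec']))@R
    w[d<=0]=np.nan
    return w
E
python3 - <<'E'
from h import *
for n in ['scene','side']:
    m,p,d=shot(n); np.savez(n,p=p,w=cloud(m,d)); cv2.imwrite(f'pics/{n}.png',p[:,:,::-1])
s=state(); print(s, grasp_offset)
E
```

```text
{'clock': 0.1, 'qpos': array([-0.06821261,  0.41186673, -0.01270427,  1.59695824,  0.00557606,
        1.13430471, -0.08221607]), 'dq': array([-9.44243763e-04, -1.35285045e-03, -5.51003104e-04, -2.01222463e-03,
       -2.62026933e-05, -2.21961048e-03, -1.52469386e-03]), 'joint_efforts': array([ 4.07594271e-03, -6.01830769e+01,  6.85093571e-01, -3.00088871e+01,
        1.40752629e-02,  6.54632138e-03,  2.04316666e-05]), 'tool_pos': array([ 6.24550096e-01, -2.73363371e-05,  2.30508888e-01]), 'tcp_rot': array([ 7.07105343e-01,  7.07107821e-01, -5.60985413e-04, -4.99146706e-04]), 'contact_force': array([ 0.58177021, -0.17465993,  0.02390898]), 'ft_torque': array([ 0.01969573,  0.04072493, -0.00731074]), 'gripper_force': 0.0, 'width': 0.9995109302983931} 0.0187
```

View pics/scene.png

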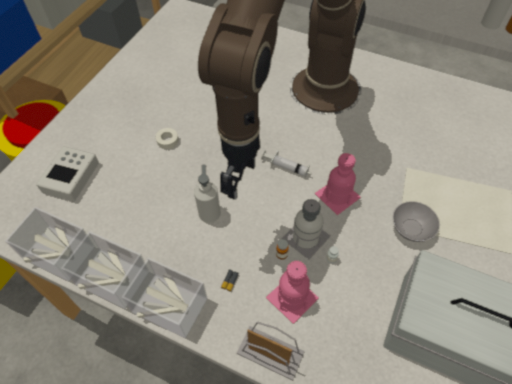

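View pics/side.png

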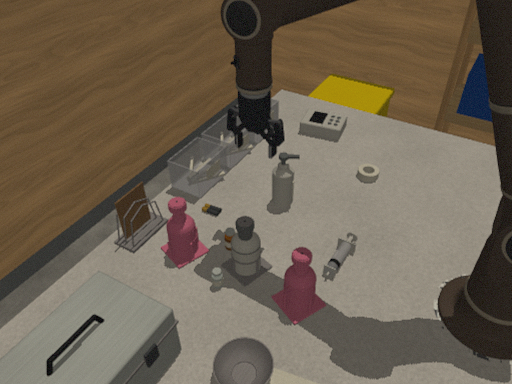

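In the scene picture, these could be taken for the dispenser: the grey-headed bottle (312,210), the pink ones (345,165) and (295,275), and the soap bottle with a spout (205,195). By the description it's (312,210), which is (245,230) in the side picture. I'll check it in a crop and measure it.

Run:
```python
from h import *
from scipy.optimize import least_squares
S=np.load('scene.npz');D=np.load('side.npz')
a=cv2.resize(S['p'][180:290,255:365],(400,400),interpolation=2);b=cv2.resize(D['p'][200:310,190:300],(400,400),interpolation=2)
cv2.imwrite('pics/crop.png',np.hstack([a,b])[:,:,::-1])
for n,z,c in [('scene',S,(312,208)),('side',D,(245,224))]:
    w=z['w']; print(n,w[c[1],c[0]])
    P=w[c[1]-40:c[1]+90,c[0]-60:c[0]+60].reshape(-1,3); P=P[~np.isnan(P[:,0])]
    c0=w[c[1],c[0],:2]
    Q=P[np.linalg.norm(P[:,:2]-c0,axis=1)<.06]
    T=Q[Q[:,2]>.12]; print('zmax',np.percentile(T[:,2],[50,80,90,99]),len(T))
    top=T[T[:,2]>np.percentile(T[:,2],99)-.005]; print('top',top.mean(0),len(top),np.ptp(top,axis=0))
    for lo,hi,r in [(.03,.085,.036),(.139,.157,.021)]:
        B=Q[(Q[:,2]>lo)&(Q[:,2]<hi)]
        f=least_squares(lambda q:np.linalg.norm(B[:,:2]-q,axis=1)-r,c0,loss='soft_l1',f_scale=.003); print(lo,f.x,len(B),np.sqrt(np.mean(f.fun**2)))
for n,z,l in [('scene',S,[(333,252),(282,248),(292,238),(295,268),(345,160),(205,180)]),('side',D,[(217,272),(229,237),(220,236),(177,203),(300,256)])]:
    for c in l: print(n,c,z['w'][c[1],c[0]].round(3))
```

```text
scene [0.56963193 0.15811749 0.1604112 ]
zmax [0.15943107 0.16153408 0.16251401 0.16459406] 312
top [0.5641701  0.15455075 0.16155129] 148 [0.04097012 0.03757829 0.00634562]
0.03 [0.56298859 0.15405394] 307 0.002323130666589909
0.139 [0.56294399 0.15420777] 70 0.0019934358814723235
side [0.55515582 0.16444746 0.16182494]
zmax [0.15595939 0.1596058  0.16044312 0.16163615] 343
top [0.56053668 0.15656437 0.15928291] 163 [0.03823207 0.04027787 0.00664609]
0.03 [0.5622724  0.15461556] 442 0.0022392074161889084
0.139 [0.56243674 0.1547871 ] 127 0.0021050804415548765
scene (333, 252) [0.601 0.238 0.052]
scene (282, 248) [0.649 0.119 0.061]
scene (292, 238) [0.581 0.122 0.003]
scene (295, 268) [0.737 0.182 0.173]
scene (345, 160) [0.405 0.183 0.168]
scene (205, 180) [ 0.609 -0.11   0.168]
side (217, 272) [0.588 0.243 0.055]
side (229, 237) [0.632 0.126 0.046]
side (220, 236) [ 0.684  0.096 -0.003]
side (177, 203) [0.73  0.19  0.169]
side (300, 256) [0.399 0.196 0.169]
```

View pics/crop.png

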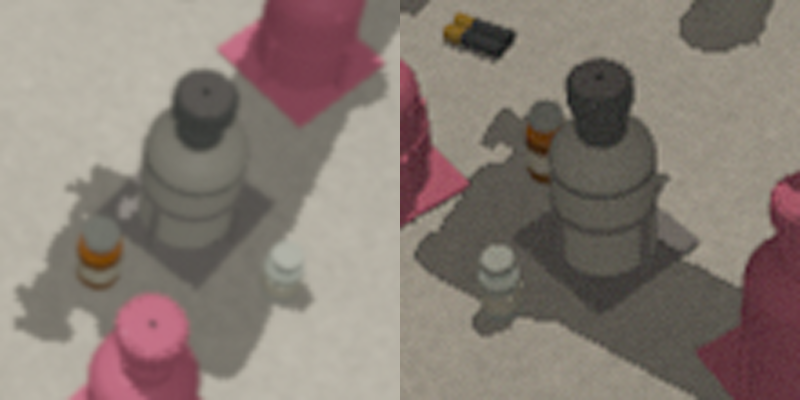

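The crop shows a ribbed grey head with a flat top and no spout: the real dispenser. Its axis is at (0.563, 0.154) and its top at z = 0.160, so it's locked, and both cameras agree. I'll move over it while winding the wrist in the positive direction, so there's room to unwind.

```bash
cat >> h.py <<'E'
from scipy.spatial.transform import Rotation as Ro
def rep(x=.5627,y=.1545,z=None):
    s=state(); R=Ro.from_quat(s['tcp_rot']); t=s['tool_pos']
    e=np.array([x,y,t[2] if z is None else z])-t
    print('t',round(s['clock'],2),'pos',t.round(4),'dp',R.inv().apply(e).round(4)/.2,'q',s['qpos'].round(2),'F',s['contact_force'].round(1),'M',s['ft_torque'].round(2),'w',round(s['width'],3),'g',round(s['gripper_force'],1),
     'tilt',R.as_matrix()[:,2].round(3))
E
python3 -m crank '{"jaw":[1,1,1,1],"dp":[[0.77,-0.31,0],[0.77,-0.31,0],[0.77,-0.31,0],[0.77,-0.31,0]],"twist":[[0,0,1],[0,0,1],[0,0,1],[0,0,1]]}'
python3 -c "from h import *;rep()"
```

```text
clock: 0.6
tool_pos: [0.561, 0.1588, 0.231]
tcp_rot: [0.859, 0.513, -0.0, -0.001]
contact_force: [0.0, -0.5, 0.7]
width: 1.0
gripper_force: 0.0
t 0.6 pos [0.561  0.1588 0.231 ] dp [-0.015  0.018 -0.   ] q [-0.37  0.34  0.02  1.7  -0.01  1.1  -0.84] F [ 0.  -0.5  0.7] M [-0.04 -0.04  0.04] w 1.0 g 0.0 tilt [-0.001  0.002 -1.   ]
```

```bash
for i in 1 2 3; do python3 -m crank '{"jaw":[1,1,1],"dp":[[0,0,0],[0,0,0],[0,0,0]],"twist":[[0,0,1],[0,0,1],[0,0,1]]}' >/dev/null; done
python3 -c "from h import *;rep(z=.131)"
```

```text
t 1.73 pos [0.5633 0.1526 0.231 ] dp [-0.0065 -0.008   0.5   ] q [-0.58  0.35  0.31  1.72 -0.11  1.1  -2.25] F [ 0.4 -0.   0.7] M [0.05 0.02 0.02] w 1.0 g 0.0 tilt [-0.    -0.001 -1.   ]
```

```bash
python3 -m crank '{"jaw":[1,1,1,1],"dp":[[0,0,0.2],[0,0,0.4],[0,0,0.53],[0,0,0.53]],"twist":[[0,0,0],[0,0,0],[0,0,0],[0,0,0]]}'
python3 -c "from h import *;rep(z=.125)"
```

```text
clock: 2.22
tool_pos: [0.5618, 0.1524, 0.1233]
tcp_rot: [0.977, -0.213, -0.002, 0.002]
contact_force: [-1.1, 0.2, -0.4]
width: 1.005
gripper_force: 0.0
t 2.23 pos [0.5618 0.1524 0.1233] dp [-0.0005 -0.0115 -0.0085] q [-0.56  0.46  0.28  1.83 -0.16  0.88 -2.2 ] F [-1.1  0.2 -0.4] M [-0.01  0.02 -0.03] w 1.005 g 0.0 tilt [-0.004 -0.002 -1.   ]
```

Now I'll correct the 2 mm offset and close the gripper.

```bash
python3 -m crank '{"jaw":[1,-1,-1,-1,-1],"dp":[[0,-0.01,-0.005],[0,-0.01,-0.005],[0,-0.01,-0.005],[0,-0.01,-0.005],[0,-0.01,-0.005]],"twist":[[0,0,0],[0,0,0],[0,0,0],[0,0,0],[0,0,0]]}'
python3 -c "from h import *;rep(z=.125)"
```

```text
clock: 2.85
tool_pos: [0.5632, 0.1535, 0.1269]
tcp_rot: [0.977, -0.214, -0.0, 0.001]
contact_force: [-5.0, -6.1, 6.9]
width: 0.472
gripper_force: 59.7
t 2.85 pos [0.5632 0.1535 0.1269] dp [-0.0045 -0.004   0.0095] q [-0.56  0.46  0.28  1.82 -0.16  0.88 -2.21] F [-5.  -6.1  6.9] M [-1.26  0.9   0.08] w 0.472 g 59.7 tilt [-0.002 -0.002 -1.   ]
```

Gripped at an opening of 40 mm. Now turn anticlockwise, checking force and moment.

```bash
python3 -m crank '{"jaw":[-1,-1,-1,-1],"dp":[[0,0,0],[0,0,0],[0,0,0],[0,0,0]],"twist":[[0,0,-0.34],[0,0,-0.68],[0,0,-1],[0,0,-1]]}'
python3 -c "from h import *;rep(z=.125)"
```

```text
clock: 3.35
tool_pos: [0.5631, 0.1532, 0.1269]
tcp_rot: [0.999, 0.036, -0.001, 0.001]
contact_force: [-4.6, -6.5, 6.4]
width: 0.472
gripper_force: 59.8
t 3.35 pos [0.5631 0.1532 0.1269] dp [-0.0015 -0.007   0.0095] q [-0.47  0.45  0.16  1.82 -0.09  0.88 -1.77] F [-4.6 -6.5  6.4] M [-1.28  0.98  0.04] w 0.472 g 59.8 tilt [-0.002 -0.002 -1.   ]
```

```bash
for i in 1 2; do python3 -m crank '{"jaw":[-1,-1,-1,-1],"dp":[[0,0,0],[0,0,0],[0,0,0],[0,0,0]],"twist":[[0,0,-0.34],[0,0,-0.68],[0,0,-1],[0,0,-1]]}' >/dev/null
python3 -c "from h import *;rep(z=.125)"; done
```

```text
t 3.85 pos [0.5632 0.1528 0.1269] dp [ 0.0025 -0.0085  0.0095] q [-0.38  0.45  0.04  1.81 -0.02  0.89 -1.33] F [-4.8 -7.   6. ] M [-1.46  0.93  0.02] w 0.47 g 60.0 tilt [-0.002 -0.003 -1.   ]
t 4.35 pos [0.5634 0.1526 0.1269] dp [ 0.0065 -0.0075  0.0095] q [-0.29  0.45 -0.08  1.8   0.05  0.89 -0.89] F [-3.9 -7.   7. ] M [-1.59  0.81  0.1 ] w 0.475 g 60.1 tilt [-0.001 -0.003 -1.   ]
```

```bash
python3 -m crank '{"jaw":[-1,-1,-1,-1],"dp":[[0,0,0],[0,0,0],[0,0,0],[0,0,0]],"twist":[[0,0,-0.34],[0,0,-0.68],[0,0,-1],[0,0,-1]]}' >/dev/null
python3 - <<'E'
from h import *
rep(z=.125)
m,p,d=shot('side'); cv2.imwrite('pics/s2.png',cv2.resize(p[150:310,150:350],(800,640))[:600,:,::-1])
E
```

```text
t 4.85 pos [0.5637 0.1525 0.1269] dp [ 0.01   -0.005   0.0095] q [-0.2   0.46 -0.19  1.8   0.11  0.9  -0.45] F [-2.6 -7.1  7. ] M [-1.57  0.72  0.08] w 0.473 g 60.1 tilt [-0.001 -0.004 -1.   ]
```

View pics/s2.png

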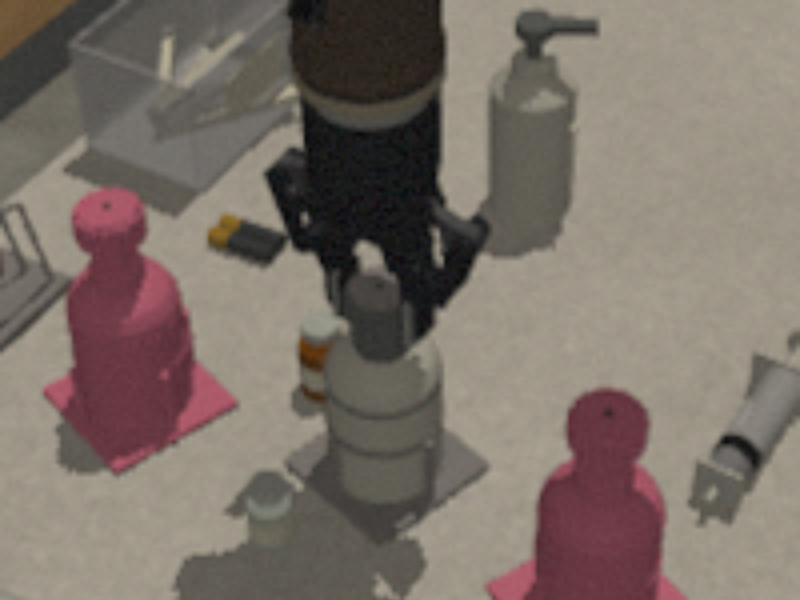

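The pads hold the head at crop pixel (375,300), the neighbours haven't moved, and the head is turning. Carry on.

```bash
python3 -m crank '{"jaw":[-1,-1,-1,-1],"dp":[[0,0,0],[0,0,0],[0,0,0],[0,0,0]],"twist":[[0,0,-0.34],[0,0,-0.68],[0,0,-1],[0,0,-1]]}' >/dev/null
python3 -c "from h import *;rep(z=.125)"
```

```text
t 5.4 pos [0.5641 0.1526 0.127 ] dp [ 0.0115 -0.0015  0.01  ] q [-0.12  0.47 -0.31  1.79  0.18  0.91 -0.01] F [-2.1 -7.4  6.5] M [-1.51  0.49  0.05] w 0.475 g 60.2 tilt [-0.    -0.004 -1.   ]
```

The spring may already be pushing on the tool, because Fz was about 7 N from the moment of the grasp. Lifting 3 mm puts a pull on the lock, so its release will show in Fz.

```bash
python3 -m crank '{"jaw":[-1,-1],"dp":[[0.0,0,-0.015],[0,0,-0.015]],"twist":[[0,0,0],[0,0,0]]}' >/dev/null
python3 -c "from h import *;rep(z=.125)"
python3 -m crank '{"jaw":[-1,-1,-1,-1],"dp":[[0,0,0],[0,0,0],[0,0,0],[0,0,0]],"twist":[[0,0,-0.34],[0,0,-0.68],[0,0,-1],[0,0,-1]]}' >/dev/null
python3 -c "from h import *;rep(z=.125)"
```

```text
t 5.65 pos [0.5641 0.1526 0.1301] dp [ 0.0115 -0.0015  0.0255] q [-0.12  0.47 -0.31  1.79  0.18  0.91 -0.01] F [-1.8 -8.   5.6] M [-1.61  0.43  0.11] w 0.477 g 60.2 tilt [ 0.    -0.004 -1.   ]
t 6.15 pos [0.5602 0.1554 0.1289] dp [-0.013   0.003   0.0195] q [-0.03  0.49 -0.43  1.78  0.24  0.93  0.44] F [-11.8  -1.3   6.2] M [-0.06  2.47 -0.64] w 0.477 g 60.3 tilt [-0.007 -0.001 -1.   ]
```

The head followed the lift, and now the moment has jumped to 0.64 N m. That is the dead stop, so the lock is past its release. I'll open, rise and look.

```bash
python3 -m crank '{"jaw":[1,1,1,1,1],"dp":[[0,0,0],[0,0,0],[0,0,0],[0,0,-0.3],[0,0,-0.5]],"twist":[[0,0,0.15],[0,0,0.15],[0,0,0.15],[0,0,0.15],[0,0,0.15]]}' >/dev/null
python3 - <<'E'
from h import *
rep(z=.2)
m,p,d=shot('side'); w=cloud(m,d); cv2.imwrite('pics/s3.png',cv2.resize(p[150:310,150:350],(800,640))[:600,:,::-1])
q=np.linalg.norm(w[:,:,:2]-[.5627,.1545],axis=2)<.012
z=w[:,:,2][q]; z=z[(z>.14)&(z<.185)]; print(len(z),np.median(z),np.percentile(z,[10,90]))
E
```

```text
t 6.78 pos [0.5642 0.1561 0.2315] dp [ 0.0015 -0.011   0.1575] q [-0.02  0.38 -0.44  1.67  0.17  1.12  0.42] F [1. 1. 0.] M [-0.05 -0.06 -0.03] w 0.999 g 0.0 tilt [ 0.001  0.001 -1.   ]
59 0.16902956395436589 [0.16738126 0.17036406]
```

View pics/s3.png

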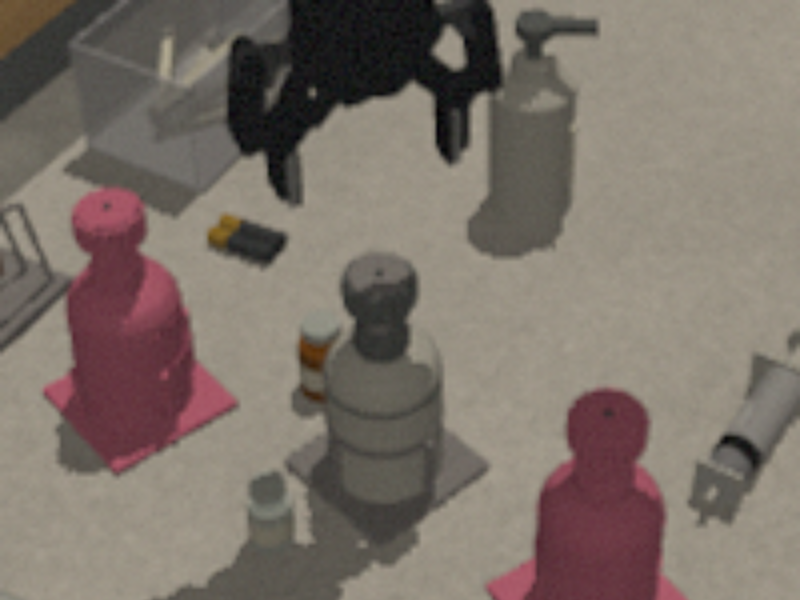

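The head is up, with its top measured at z = 0.169, and the bystanders haven't moved. Next I'll shut the fingers and press with their tips.

```bash
python3 -m crank '{"jaw":[-1,-1,-1,-1,-1],"dp":[[0,-0.01,0],[0,-0.01,0],[0,-0.01,0],[0,-0.01,0],[0,-0.01,0.24]],"twist":[[0,0,0],[0,0,0],[0,0,0],[0,0,0],[0,0,0]]}' >/dev/null
python3 -m crank '{"jaw":[-1,-1],"dp":[[0,0,0],[0,0,0]],"twist":[[0,0,0],[0,0,0]]}' >/dev/null
python3 -c "from h import *;rep(z=.154)"
```

```text
t 7.7 pos [0.563  0.1545 0.1822] dp [ 0.001 -0.001  0.141] q [-0.03  0.42 -0.43  1.73  0.2   1.03  0.4 ] F [0.3 0.3 0.2] M [-0.01 -0.    0.03] w 0.003 g 0.0 tilt [ 0.  0. -1.]
```

```bash
python3 -m crank '{"jaw":[-1,-1,-1,-1],"dp":[[0,0,0.05],[0,0,0.09],[0,0,0.125],[0,0,0.125]],"twist":[[0,0,0],[0,0,0],[0,0,0],[0,0,0]]}' >/dev/null
python3 -c "from h import *;rep(z=.154)"
```

```text
t 8.2 pos [0.5636 0.1546 0.1569] dp [ 0.0035 -0.0035  0.0145] q [-0.04  0.45 -0.42  1.76  0.22  0.97  0.39] F [0.8 0.1 7.7] M [ 0.01 -0.16 -0.02] w -0.0 g 3.6 tilt [ 0.002  0.001 -1.   ]
```

```bash
python3 -m crank '{"jaw":[-1,-1,-1],"dp":[[0,0,0.02],[0,0,0.02],[0,0,0.02]],"twist":[[0,0,0],[0,0,0],[0,0,0]]}' >/dev/null
python3 -c "from h import *;rep(z=.154)"
```

```text
t 8.57 pos [0.5637 0.1547 0.154 ] dp [ 0.0035 -0.0035  0.    ] q [-0.04  0.45 -0.42  1.76  0.22  0.97  0.38] F [-0.8  0.1 12.9] M [-0.16  0.29 -0.08] w 0.001 g 6.1 tilt [ 0.003  0.001 -1.   ]
```

At z = 0.154 with 12.9 N, above the spring's 9 N, so it's at the stop. Push slightly more, hold, and rise.

```bash
python3 -m crank '{"jaw":[-1,-1,-1,-1,-1],"dp":[[0,0,0.01],[0,0,0.01],[0,0,0.01],[0,0,0.01],[0,0,0.01]],"twist":[[0,0,0],[0,0,0],[0,0,0],[0,0,0],[0,0,0]]}' >/dev/null
python3 -c "from h import *;rep(z=.154)"
python3 -m crank '{"jaw":[-1,-1,-1,-1,-1],"dp":[[0,0,-0.15],[0,0,-0.15],[0,0,-0.15],[0,0,-0.15],[0,0,-0.15]],"twist":[[0,0,0],[0,0,0],[0,0,0],[0,0,0],[0,0,0]]}' >/dev/null
python3 - <<'E'
from h import *
rep(z=.154)
for n in ['side','scene']:
    m,p,d=shot(n); w=cloud(m,d)
    q=np.linalg.norm(w[:,:,:2]-[.5627,.1545],axis=2)<.018
    z=w[:,:,2][q]; z=z[(z>.14)&(z<.178)]; print(len(z),np.median(z),np.percentile(z,[10,90]))
E
```

```text
t 9.2 pos [0.5639 0.1548 0.1538] dp [ 0.004  -0.0045 -0.001 ] q [-0.04  0.45 -0.42  1.76  0.22  0.97  0.38] F [-6.9 -3.  25.3] M [-0.53  1.4  -0.06] w 0.004 g 12.8 tilt [ 0.004  0.    -1.   ]
t 9.82 pos [0.5622 0.154  0.1794] dp [-0.0005  0.0035  0.127 ] q [-0.03  0.43 -0.43  1.74  0.2   1.02  0.4 ] F [ 0.3  0.3 -0. ] M [ 0.03 -0.01  0.02] w -0.004 g 0.0 tilt [-0.001 -0.    -1.   ]
94 0.16822485096131296 [0.16634864 0.1699424 ]
99 0.1706267537339063 [0.1681874  0.17282545]
```

First stroke is done and the head is fully up again. Second stroke, to the same depth.

```bash
python3 -m crank '{"jaw":[-1,-1,-1,-1,-1],"dp":[[0,0,0.05],[0,0,0.09],[0,0,0.125],[0,0,0.15],[0,0,0.15]],"twist":[[0,0,0],[0,0,0],[0,0,0],[0,0,0],[0,0,0]]}' >/dev/null
python3 -c "from h import *;rep(z=.154)"
python3 -m crank '{"jaw":[-1,-1,-1,-1,-1],"dp":[[0,0,0],[0,0,0],[0,0,0],[0,0,0],[0,0,0]],"twist":[[0,0,0],[0,0,0],[0,0,0],[0,0,0],[0,0,0]]}' >/dev/null
python3 -c "from h import *;rep(z=.154)"
```

```text
t 10.55 pos [0.5634 0.1546 0.1537] dp [ 0.0025 -0.0025 -0.0015] q [-0.04  0.45 -0.42  1.76  0.22  0.97  0.38] F [-9.2 -3.1 31.5] M [-0.87  2.03  0.01] w -0.002 g 15.5 tilt [ 0.003 -0.    -1.   ]
t 11.18 pos [0.5634 0.1546 0.1537] dp [ 0.0025 -0.0025 -0.0015] q [-0.04  0.45 -0.42  1.76  0.22  0.97  0.38] F [-8.8 -4.  30.2] M [-0.81  2.01 -0.01] w -0.004 g 15.3 tilt [ 0.003 -0.    -1.   ]
```

```bash
python3 -m crank '{"jaw":[-1,-1,-1,-1,-1],"dp":[[0,0,-0.15],[0,0,-0.3],[0,0,-0.4],[0,0,-0.4],[0,0,-0.4]],"twist":[[0,0,0],[0,0,0],[0,0,0],[0,0,0],[0,0,0]]}' >/dev/null
python3 - <<'E'
from h import *
rep(z=.154)
for n in ['scene','side']:
    m,p,d=shot(n); w=cloud(m,d)
    q=np.linalg.norm(w[:,:,:2]-[.5627,.1545],axis=2)<.018
    z=w[:,:,2][q]; z=z[(z>.14)&(z<.185)]; print(len(z),np.median(z),np.percentile(z,[10,90]))
    if n=='side': cv2.imwrite('pics/s4.png',p[:,:,::-1])
E
```

```text
t 11.8 pos [0.562  0.1539 0.2289] dp [-0.0015  0.005   0.3745] q [-0.02  0.38 -0.44  1.68  0.17  1.12  0.42] F [-0.   1.1  0.3] M [ 0.   -0.    0.03] w -0.005 g 0.0 tilt [-0.002 -0.001 -1.   ]
154 0.17067650718401065 [0.16863237 0.17260652]
137 0.16867866014859748 [0.16710969 0.17047348]
```

View pics/s4.png

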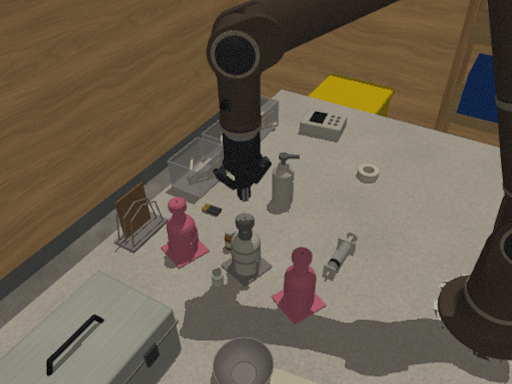

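The head is up at (245,222), with its top measured at about 0.170. Everything else stands where it was, and the gripper is clear.

```bash
python3 -c "from rig import close_job;print(close_job())"
```

```text
the job is handed in; nothing more can be done
None
```

The dispenser is in service: I turned the head anticlockwise until it unlocked and sprang up, and gave it two full strokes held at the stop. The head is left up, nothing else on the counter appears to have moved, and the job was handed in at about 12 s on the robot's clock.

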